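# Find the catch of a lock with its key and shoot the bolt

### The job

Lock the small metal sample box: its key already stands in the lock on the lid. Turn the key gently back and forth, with light pressure downwards and never by force, until you find the hidden position where it drops home into the lock; then, with the key home, turn it clockwise (seen from above) as far as it goes, so that the bolt shoots fully into its keeper, and let go, leaving the key home in the lock. Do not disturb the cup and the roll beside the box.

Things in the scene. Friction and masses are not known exactly. Their poses are not given: they have to be found in the camera images.
- lock_box: Grey sheet-metal box fixed to the worktop, 110 (x) x 150 (y) x 70 mm high. Origin at the centre of its underside, z up, front (keeper side) towards -x. The lock barrel with the key stands on the middle of the lid, above the origin; in front of it a keeper bracket, 34 mm wide and 18 mm high, stands on the lid's edge.
- barrel_mouth (a point): Centre of the top of the upright round steel barrel, on the key's turning axis, 101 mm above the worktop. Barrel 31 mm high, 32 mm across (38 mm at its foot), bore 17.5 mm. Out of sight inside is the rotor that works the bolt; its slot is cross-shaped (takes the bit every 90 degrees, with 10 degrees of play either way).
- key: Loose steel key upright in the barrel. Origin at the middle of its lower end, z up the shaft, x along the flat bow. From below: bit 16 (x) x 4 (y) x 11 mm; round shaft 16 mm; collar 24 mm across, z = 32 to 36 mm; bow 32 (x) x 8 mm (y), z = 44 to 76 mm. Origin 80 mm above the worktop at the start (bit on the rotor), 70 mm when home (collar 1 mm above barrel).
- key_bow (a point): Centre of the bow, to be grasped across its 8 mm: on the key's axis, 60 mm above its origin. At the start the bow lies along the box's x within 3 degrees. The place where the key drops 10 mm is hidden, 20 to 47 degrees away on one side or the other. Elsewhere the bit stands hard on the rotor, turns almost freely, and over 40 N between key and lock counts as force.
- bolt (a joint): Travel (m) of the bolt, a flat bar 12 mm wide, 8 mm high that leaves the barrel's foot towards -x of the box: 0 drawn back (start), 0.0124 fully shot through the keeper. Driven only by the rotor, 20 mm per rad: with the key home and up to 20 degrees of play taken up, 36 degrees clockwise to a stop, friction about 0.15 N m, no spring.
- sample_cup: Lidded white sample cup, 51 mm across, 63 mm high, standing beside the box on its -y side. Origin at the centre of its underside. Leave alone.
- label_roll: White roll of labels, 66 mm across, 40 mm high, lying beside the box on its +y side. Origin at the centre of its underside. Leave alone.
Not all that is in view belongs to the job. What is shaped like the key but blue is not meant.

How it is judged:
On the way:
1. the key has dropped home into the rotor (z of key in the frame of lock_box below 0.0735 m), for 0.2 s.
At the end, for the whole second after the job is handed in: the bolt is shot by more than 9.5 mm of its 12.4 mm; the key stands in the lock within 3.5 mm of fully home, upright within 11 degrees, at rest (value of joint bolt above 0.0095 m and z of key in the frame of lock_box below 0.0735 m and angle between key's own z axis and vertical below 0.2 rad and linear speed of key below 0.02 m/s); the robot touches nothing.
It fails at once if the key is forced before it is home: more than 40 N between key and lock (z of key in the frame of lock_box above 0.0735 m and (contact force between key and lock_box above 40 N or contact force between key and rotor above 40 N)).
It fails at once if the cup or the roll is shifted by more than 30 mm or tipped (distance of any of sample_cup, label_roll from where it was at the start of the episode above 0.03 m or angle between any of sample_cup, label_roll's own z axis and vertical above 0.4 rad).
It also fails if it takes over 64 s, if anything falls off the work surface, if the arm or the gripper's body presses on something with over 40 N, if the wrist force passes 120 N, or if a joint passes its speed limit or range.

### The arm

A 7-joint arm with a two-finger parallel gripper is mounted at the origin on a cart in front of the work surface, level with it; the furniture and walls round the work are solid. World frame = base frame: x ahead of the robot, y to its left, z up, the work surface at z = 0. Lengths are in m, angles in rad, forces in N, time in s.
With the tool pointing down it reaches from about 0.4 to 0.85 m from the base axis. Payload 4.5 kg.
Tool frame: the origin (TCP) lies midway between the tips of the shut fingers; the grasp point (between the pads) lies 19 mm behind it; z points along the fingers, y is the direction in which the jaws open and shut (so a half turn about z gives the same grasp; the last joint's range is limited). The gripper opens to 88 mm and grips with 3 to 60 N. Pads are 18 mm wide; open, the fingers measure 123 mm over their backs; the gripper's body (75 mm by 187 mm) begins 45 mm behind the grasp point.
Start: joints at [-1.141, 0.689, -0.195, 1.565, 0.157, 0.902, -0.215], TCP at [0.241, 0.577, 0.239] pointing down, gripper open.
Joint ranges: [-3.01, 3.01], [-0.46, 2.08], [-1.47, 1.51], [0.13, 2.56], [-1, 4.14], [0.04, 2.09], [-2.66, 2.66]. Speed limits (rad/s): [2.57, 2.57, 3.14, 3.14, 3.14, 3.14, 3.14].

### API

Orientations are given as a unit quaternion [x, y, z, w].
In Python, from plant import r gives the robot as it stands. The module is installed in compiled form; this text tells all that it offers.
- The arm moves only by the shell command python3 -m jog 'ROWS' [FORCE]. ROWS is JSON, a list of rows, each an object with "translation": the shift along the tool's x, y, z in units of 40 mm (1.0 is 40 mm), a list of three; "twist": the turn about the tool's z in units of 6 degrees (1.0 is 6 degrees); "claw": the opening in per cent of the stroke, from 0 (shut) to 100 (fully open). A call has 1 to 20 rows; each row shifts and turns the commanded pose from where the row before left it, along the tool's axes as they then stand; what a row does not reach is not made up. A row lasts 1/12 s, in which the tool goes at most 41.7 mm and 7.16 degrees, less where a joint would pass 70% of its speed; a pose out of reach is approached as far as the arm can. A call is refused whole if a number of a shift passes 1 or a number of a turn 1, either way. A call with a gripper value outside its range is refused whole. The fingers move at their own pace and stop on an object; FORCE is the grip in N (left out, the last holds). Time passes only in rows, so rows that do not move let the fingers close. It gives the time, the measured TCP pose, the force and the opening at its end, in the units of the state.
- r.get_state(): the state, without advancing time (a new reading comes with each control period).
- r.snapshot(name): name is "scene" or "top" or "wrist"; returns a dict with "img" (480x640x3 uint8, red, green, blue), "fx", "fy", "cx", "cy" (pixels), "dist_coeffs" ([k1, k2, p1, p2, k3] as OpenCV has them; the pictures are not rectified), "origin" and "rotation" of the camera in the world; the wrist camera has in their place "T_tool_cam" (4x4, takes a point from camera to tool coordinates, whose origin is the TCP and whose axes are the flange's). Camera axes: x right, y up, looking along -z (the intrinsics and any distortion apply to the point x, -y, -z); pixel columns grow to the right and rows downward; lengths in m; the calibration is good to about 2 mm. A picture is of the moment at which its call begins: read the wrist's pose just before it. There is no depth.
- r.finish_job(): hands the job in, once; it reports no verdict.
Trained networks look in the newest picture that a camera, given by its name, has taken for a name from the list of things; names that differ only in an ending like _2 or _b are one class to them, and where a whole thing is asked for, a point or a joint stands for the part that bears it (a point fixed in the world has none). Each returns a list of dicts, best first, with "confidence" (0 to 1); they miss things now and then, are a little off and sometimes report something else, mostly with a low value. They report only what shows in the picture. A call takes as long as a camera call. They do not tell look-alikes from the thing itself.
- r.spot_in(label, camera): "rect" ([left, top, right, bottom] in pixels, round what is visible of it).
- r.spot_point(label, camera): "location" ([row, column] in pixels: a listed point, or the origin of a listed thing).
The state is a dict: "clock": time; "q": joint angles; "qd": joint speeds; "joint_torque": joint torques, N m; "tool_pos": TCP position; "eef_rot": TCP orientation; "contact_force": force on the tool from outside, world axes, zero at the start; "moment": the same for the moment, N m; "opening": opening from 0.0 (shut) to 1.0 (fully open).
Only numpy, scipy, OpenCV 4.12 (cv2) and the standard library are available. Lean on these libraries where they do the work, as an engineer would, in place of code of your own. Each camera call takes 0.05 s, during which the arm holds its last target. There are 200 camera calls.

## Working session

There is one attempt and no reset: what is moved stays moved. The work goes in short steps, Python scripts to look and compute and a shell command to move; the robot and the scene stay as the last step left them, time stands still between calls to the robot, and variables do not carry over. Pictures are saved under pics/ and viewed, about 8 in all and at most 12, crops included, and the job is handed in when it is done.

```bash
mkdir -p pics
cat > h.py <<'E'
import numpy as np, cv2
from scipy.spatial.transform import Rotation as R
from plant import r
def cam(s, st=None):
    if 'origin' in s:
        o=np.array(s['origin']); M=np.array(s['rotation']); 
        if M.shape!=(3,3): M=R.from_quat(M).as_matrix()
        return o,M
    T=np.eye(4); T[:3,:3]=R.from_quat(st['eef_rot']).as_matrix(); T[:3,3]=st['tool_pos']
    T=T@np.array(s['T_tool_cam']); return T[:3,3],T[:3,:3]
def ray(s,rc,st=None):
    o,M=cam(s,st); K=np.array([[s['fx'],0,s['cx']],[0,s['fy'],s['cy']],[0,0,1]])
    u=cv2.undistortPoints(np.array([[[rc[1],rc[0]]]],float),K,np.array(s['dist_coeffs']))[0,0]
    return o, M@np.array([u[0],-u[1],-1])
def atz(s,rc,z,st=None):
    o,d=ray(s,rc,st); return o+d*(z-o[2])/d[2]
def tri(rays):
    A=0;b=0
    for o,d in rays:
        d=d/np.linalg.norm(d);P=np.eye(3)-np.outer(d,d);A=A+P;b=b+P@o
    return np.linalg.solve(A,b)
def save(s,n): cv2.imwrite('pics/'+n,cv2.cvtColor(s['img'],cv2.COLOR_RGB2BGR))
E
python3 - <<'E'
from h import *
st=r.get_state(); print(st['clock'],st['tool_pos'],st['eef_rot'],st['contact_force'])
S={}
for c in ['scene','top']:
    s=r.snapshot(c); S[c]=s; save(s,c+'0.png'); print(c,np.round(s['origin'],3))
    for l in ['lock_box','barrel_mouth','key_bow','key','sample_cup','label_roll']:
        print(c,l,[(round(d['confidence'],2),np.round(d['location'],1).tolist()) for d in r.spot_point(l,c)][:4])
a=np.hstack([cv2.resize(S[c]['img'],(640,480)) for c in S])
E
```

```text
0.0 [0.24072743 0.57607569 0.2379073 ] [ 1.96539703e-01  9.80495423e-01 -9.25586848e-04 -1.20334659e-04] [-0.07475761  0.73969578  0.47159907]
scene [ 0.136 -0.557  0.694]
scene lock_box [(0.63, [301.7, 316.0])]
scene barrel_mouth [(0.75, [262.4, 319.8])]
scene key_bow [(0.66, [356.2, 398.8]), (0.58, [243.0, 312.6]), (0.37, [300.6, 318.4])]
scene key [(0.96, [375.8, 395.9]), (0.94, [270.5, 317.6])]
scene sample_cup [(0.77, [329.6, 366.8])]
scene label_roll [(0.57, [260.3, 275.9])]
top [ 0.383 -0.023  0.955]
top lock_box [(0.89, [230.4, 332.9]), (0.52, [235.4, 278.5])]
top barrel_mouth [(0.84, [223.9, 338.4]), (0.25, [209.8, 387.0])]
top key_bow [(0.66, [227.0, 335.5]), (0.53, [214.4, 434.7]), (0.36, [227.7, 337.0])]
top key [(0.69, [227.5, 334.5]), (0.56, [215.7, 429.7])]
top sample_cup [(0.94, [212.2, 386.1])]
top label_roll [(0.61, [235.0, 277.7])]
```

View pics/scene0.png

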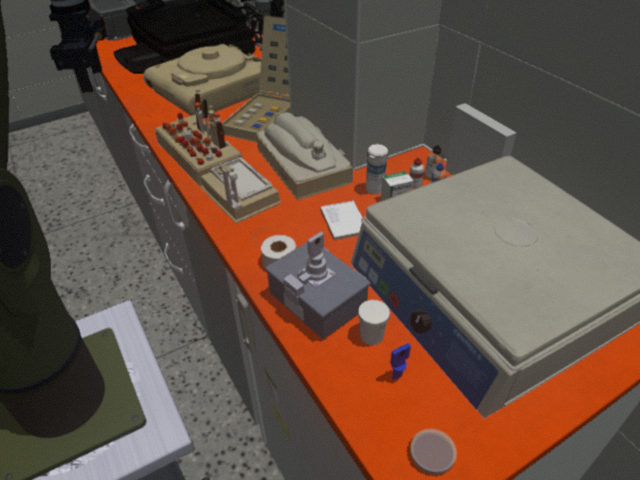

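View pics/top0.png

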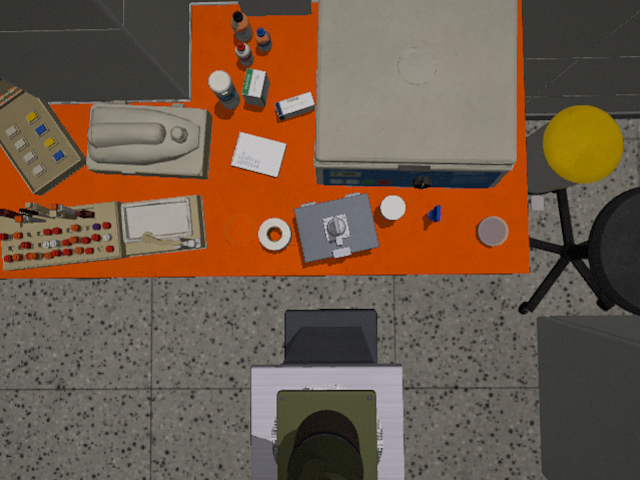

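Run:
```python
from h import *
s=r.snapshot('scene');t=r.snapshot('top')
print('bow',tri([ray(s,[243,312.6]),ray(t,[227,335.5])]))
print('mouth',tri([ray(s,[262.4,319.8]),ray(t,[223.9,338.4])]))
print('bow top z.14',atz(s,[243,312.6],.14),atz(t,[227,335.5],.14))
print('mouth z.101',atz(s,[262.4,319.8],.101),atz(t,[223.9,338.4],.101))
print('box z0',atz(s,[301.7,316],0),atz(t,[230.4,332.9],0))
print('cup',atz(t,[212.2,386.1],0),'roll',atz(t,[235,277.7],0),'blue',atz(t,[214.4,434.7],.14))
print(R.from_quat(r.get_state()['eef_rot']).as_matrix().round(3))
c=t['img'][190:270,270:400]; cv2.imwrite('pics/topc.png',cv2.cvtColor(cv2.resize(c,None,fx=6,fy=6,interpolation=cv2.INTER_CUBIC),cv2.COLOR_RGB2BGR))
```

```text
bow [ 0.43250044 -0.02358158  0.14459624]
mouth [ 0.44127429 -0.0293666   0.10188375]
bow top z.14 [ 0.43540121 -0.01929682  0.14      ] [ 0.43237162 -0.02338422  0.14      ]
mouth z.101 [ 0.4425156  -0.02890966  0.101     ] [ 0.44057316 -0.02899439  0.101     ]
box z0 [ 0.43736689 -0.02173957  0.        ] [ 0.43373469 -0.01787375  0.        ]
cup [ 0.47093244 -0.13116165  0.        ] roll [0.42544207 0.09976046 0.        ] blue [ 0.45280221 -0.20261362  0.14      ]
[[-0.923  0.386  0.   ]
 [ 0.386  0.923  0.   ]
 [-0.     0.    -1.   ]]
```

Scene view: the grey box has the steel key at (row 243, col 313) in scene and (227, 336) in top. The blue look-alike is at (356, 399) in scene and (214, 435) in top, and I rule it out because it stands loose on the worktop and is blue. Cup at top (212, 386), roll at (235, 278). The box is yawed about +11°. I'll move above the key and check close up.

```bash
python3 -m jog '[{"translation":[-0.51,-0.6,-0.03],"twist":0,"claw":100},{"translation":[-0.51,-0.6,-0.03],"twist":0,"claw":100},{"translation":[-0.51,-0.6,-0.03],"twist":0,"claw":100},{"translation":[-0.51,-0.6,-0.03],"twist":0,"claw":100},{"translation":[-0.51,-0.6,-0.03],"twist":0,"claw":100},{"translation":[-0.51,-0.6,-0.03],"twist":0,"claw":100},{"translation":[-0.51,-0.6,-0.03],"twist":0,"claw":100},{"translation":[-0.51,-0.6,-0.03],"twist":0,"claw":100},{"translation":[-0.51,-0.6,-0.03],"twist":0,"claw":100},{"translation":[-0.51,-0.6,-0.03],"twist":0,"claw":100},{"translation":[-0.51,-0.6,-0.03],"twist":0,"claw":100},{"translation":[-0.51,-0.6,-0.03],"twist":0,"claw":100},{"translation":[-0.51,-0.6,-0.03],"twist":0,"claw":100},{"translation":[-0.51,-0.6,-0.03],"twist":0,"claw":100},{"translation":[-0.51,-0.6,-0.03],"twist":0,"claw":100},{"translation":[-0.51,-0.6,-0.03],"twist":0,"claw":100},{"translation":[-0.51,-0.6,-0.03],"twist":0,"claw":100},{"translation":[-0.51,-0.6,-0.03],"twist":0,"claw":100},{"translation":[-0.51,-0.6,-0.03],"twist":0,"claw":100},{"translation":[-0.51,-0.6,-0.03],"twist":0,"claw":100}]'
python3 -m jog '[{"translation":[0,0,0],"twist":-0.95,"claw":100},{"translation":[0,0,0],"twist":-0.95,"claw":100},{"translation":[0,0,0],"twist":-0.95,"claw":100},{"translation":[0,0,0],"twist":-0.95,"claw":100},{"translation":[0,0,0],"twist":-0.95,"claw":100},{"translation":[0,0,0],"twist":-0.95,"claw":100},{"translation":[0,0,0],"twist":0,"claw":100},{"translation":[0,0,0],"twist":0,"claw":100}]'
cat > look.py <<'E'
from h import *
import sys
n=sys.argv[1]
st=r.get_state(); s=r.snapshot('wrist'); save(s,n)
M=R.from_quat(st['eef_rot']).as_matrix()
print('clock',st['clock'],'tcp',np.round(st['tool_pos'],4),'q',np.round(st['q'],3),'jaw y yaw',round(np.degrees(np.arctan2(M[1,1],M[0,1])),2),'tilt',round(np.degrees(np.arccos(-M[2,2])),2),'F',np.round(st['contact_force'],2))
print(M.round(3).tolist())
for l,z in [('key_bow',.14),('key',.08),('barrel_mouth',.101),('lock_box',0),('sample_cup',0),('label_roll',0)]:
    for d in r.spot_point(l,'wrist')[:3]: print(l,round(d['confidence'],2),np.round(d['location'],1),atz(s,d['location'],z,st).round(4))
E
python3 look.py w1.png
```

```text
clock: 2.47
tool_pos: [0.4328, -0.0251, 0.263]
eef_rot: [0.197, 0.98, 0.0, 0.0]
contact_force: [0.0, 0.1, -0.3]
opening: 1.001
clock: 3.13
tool_pos: [0.4324, -0.0236, 0.2628]
eef_rot: [-0.099, 0.995, 0.0, 0.0]
contact_force: [-0.1, 0.1, -0.0]
opening: 1.004
clock 3.1333 tcp [ 0.4324 -0.0236  0.2628] q [ 0.252  0.43  -0.439  2.075  0.281  0.692  1.399] jaw y yaw 101.35 tilt 0.02 F [-0.11  0.08 -0.03]
[[-0.98, -0.197, 0.0], [-0.197, 0.98, 0.0], [-0.0, 0.0, -1.0]]
key_bow 0.9 [194.1  96.5] [ 0.4399 -0.1813  0.14  ]
key_bow 0.85 [231.5 325.7] [ 0.4352 -0.0239  0.14  ]
key 0.94 [214.6 321.9] [ 0.4381 -0.0264  0.08  ]
key 0.89 [181.7 126.6] [ 0.4421 -0.1884  0.08  ]
barrel_mouth 0.56 [220.1 323.1] [ 0.4373 -0.0255  0.101 ]
lock_box 0.92 [193.4 320.9] [ 0.4353 -0.0287  0.    ]
sample_cup 0.94 [207.9 206.6] [ 0.4726 -0.1402  0.    ]
label_roll 0.73 [206.3 445.6] [0.4231 0.0984 0.    ]
```

```bash
python3 -c "
import cv2
a=cv2.imread('pics/w1.png')[100:340,180:460]; cv2.imwrite('pics/w1c.png',cv2.resize(a,None,fx=2.5,fy=2.5,interpolation=cv2.INTER_CUBIC))"
```

```text
(no output)
```

View pics/w1c.png

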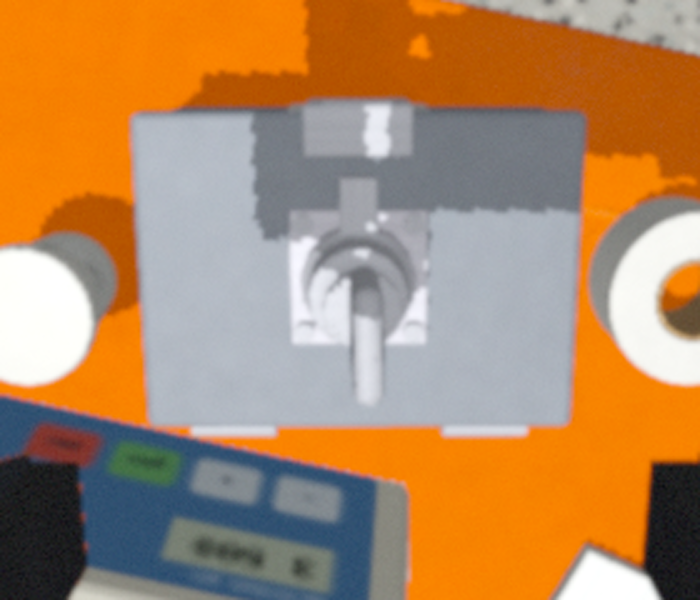

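The grey steel key stands in the barrel at crop (360, 275), with its bow seen edge-on down to (368, 400). The keeper is at the top of the crop (the robot side), cup left, roll right. There's no blue key in the crop, so the choice is confirmed. I'll go down to a nearer look and measure the axis and bow yaw.

```bash
python3 -m jog '[{"translation":[-0.02,-0.01,0.5],"twist":0,"claw":60},{"translation":[-0.02,-0.01,0.5],"twist":0,"claw":60},{"translation":[-0.02,-0.01,0.4],"twist":0,"claw":60},{"translation":[-0.02,-0.01,0.3],"twist":0,"claw":60},{"translation":[0,0,0],"twist":0,"claw":60},{"translation":[0,0,0],"twist":0,"claw":60}]'
python3 look.py w2.png
python3 -c "
import cv2
a=cv2.imread('pics/w2.png')[120:400,140:510]; cv2.imwrite('pics/w2c.png',cv2.resize(a,None,fx=2,fy=2,interpolation=cv2.INTER_CUBIC))"
```

```text
clock: 3.98
tool_pos: [0.4356, -0.0243, 0.1945]
eef_rot: [-0.1, 0.995, 0.0, -0.001]
contact_force: [-0.6, 0.3, -0.6]
opening: 0.6
clock 3.9833 tcp [ 0.4356 -0.0243  0.1945] q [ 0.184  0.547 -0.355  2.154  0.386  0.501  1.306] jaw y yaw 101.52 tilt 0.07 F [-0.56  0.35 -0.58]
[[-0.98, -0.2, -0.001], [-0.2, 0.98, 0.0], [0.001, 0.0, -1.0]]
key_bow 0.76 [263.6 332. ] [ 0.4359 -0.0218  0.14  ]
key_bow 0.65 [205.4  48.5] [ 0.4346 -0.1714  0.14  ]
key_bow 0.42 [222.2 188.9] [ 0.4288 -0.0972  0.14  ]
key 0.95 [233.1 320.9] [ 0.4376 -0.0279  0.08  ]
key 0.69 [189.1  91.3] [ 0.4383 -0.1814  0.08  ]
barrel_mouth 0.58 [244.4 323.3] [ 0.4385 -0.0261  0.101 ]
lock_box 0.72 [204.2 323.6] [ 0.4345 -0.0271  0.    ]
sample_cup 0.95 [223.3 188.5] [ 0.4738 -0.1377  0.    ]
label_roll 0.94 [221.3 469.4] [0.4239 0.0986 0.    ]
```

View pics/w2c.png

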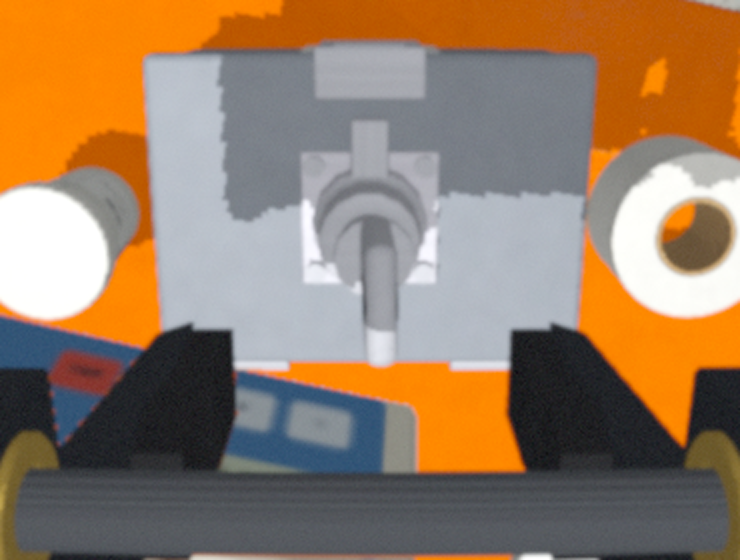

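Run:
```python
from h import *
st=r.get_state(); s=r.snapshot('wrist')
im=s['img'].astype(int)
o,M=cam(s,st); K=np.array([[s['fx'],0,s['cx']],[0,s['fy'],s['cy']],[0,0,1]])
def proj(P):
    p=(np.asarray(P)-o)@M; p=p*[1,-1,-1]
    return cv2.projectPoints(p.reshape(-1,1,3),np.zeros(3),np.zeros(3),K,np.array(s['dist_coeffs']))[0][:,0]
print('cam',o)
for rc in [(285.5,330),(301.5,330.5)]: print(atz(s,rc,.156,st).round(4))
# box front/back top edges at z=.07 crop->pix ; corners FL(145,57) FR(596,55) BR(582,362)
for c in [(145,57),(596,55),(582,360),(161,360)]: print('corner',atz(s,(120+c[1]/2,140+c[0]/2),.07,st).round(4))
g=cv2.cvtColor(s['img'],cv2.COLOR_RGB2BGR)
yaw=np.radians(11.5); X=np.array([np.cos(yaw),np.sin(yaw),0]);Y=np.array([-X[1],X[0],0])
C=np.array([.437,-.026,0])
def poly(P,col):
    q=(proj(P)*16*2-np.array([140,120])*32).astype(int); cv2.polylines(big,[q.reshape(-1,1,2)],True,col,1,cv2.LINE_AA,4)
big=cv2.resize(g[120:400,140:510],None,fx=2,fy=2,interpolation=cv2.INTER_CUBIC)
for z in(.124,.156): poly([C+a*.016*X+b*.004*Y+[0,0,z] for a,b in((-1,-1),(1,-1),(1,1),(-1,1))],(0,0,255))
th=np.linspace(0,6.28,40)
for rad,z in((.016,.101),(.012,.116)): poly([C+rad*(np.cos(t)*X+np.sin(t)*Y)+[0,0,z] for t in th],(0,255,0))
poly([C+a*.055*X+b*.075*Y+[0,0,.07] for a,b in((-1,-1),(1,-1),(1,1),(-1,1))],(255,0,0))
cv2.imwrite('pics/ov.png',big)
```

```text
cam [ 0.36611875 -0.0397244   0.34044659]
[ 0.4425 -0.022   0.156 ]
[ 0.4507 -0.02    0.156 ]
corner [ 0.3994 -0.1081  0.07  ]
corner [0.3695 0.0357 0.07  ]
corner [0.4748 0.0601 0.07  ]
corner [ 0.5052 -0.0888  0.07  ]
```

View pics/ov.png

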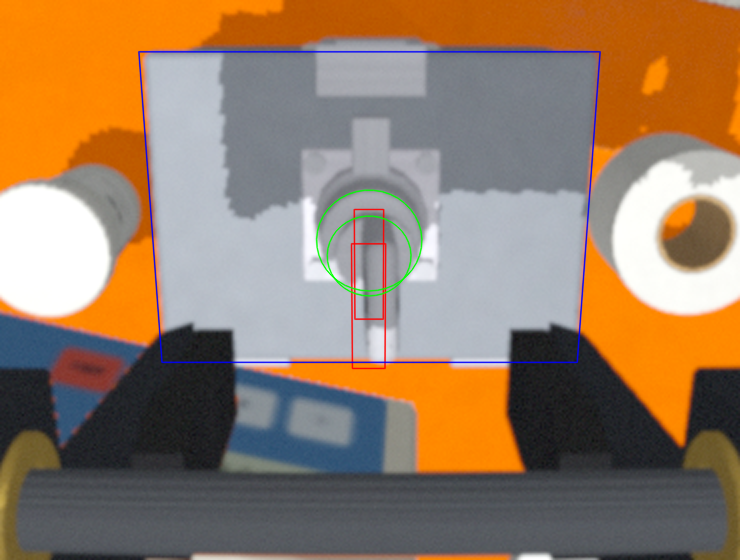

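The box outline overlay fits within about 1 mm, so the barrel axis is about (0.437, -0.0255). The key leans about 2.5 mm towards +y within its bore play. Descending with the tool centred on the axis and closing lightly.

```bash
python3 -m jog '[{"translation":[-0.03,-0.037,0.5],"twist":0,"claw":60},{"translation":[0,0,0.5],"twist":0,"claw":50},{"translation":[0,0,0.4],"twist":0,"claw":40},{"translation":[0,0,0.25],"twist":0,"claw":40},{"translation":[0,0,0.15],"twist":0,"claw":30},{"translation":[0,0,0],"twist":0,"claw":30},{"translation":[0,0,0],"twist":0,"claw":30}]' 6
python3 -m jog '[{"translation":[0,0,0],"twist":0,"claw":20},{"translation":[0,0,0],"twist":0,"claw":16},{"translation":[0,0,0],"twist":0,"claw":12},{"translation":[0,0,0],"twist":0,"claw":8},{"translation":[0,0,0],"twist":0,"claw":4},{"translation":[0,0,0],"twist":0,"claw":0},{"translation":[0,0,0],"twist":0,"claw":0},{"translation":[0,0,0],"twist":0,"claw":0},{"translation":[0,0,0],"twist":0,"claw":0}]' 6
python3 -c "
from h import *
s=r.get_state();print(s['tool_pos'],s['moment'],s['contact_force'],s['q'])"
```

```text
clock: 4.97
tool_pos: [0.4374, -0.0255, 0.1229]
eef_rot: [-0.1, 0.995, 0.0, 0.0]
contact_force: [0.3, 0.7, 0.6]
opening: 0.303
clock: 5.72
tool_pos: [0.4375, -0.0255, 0.1229]
eef_rot: [-0.1, 0.995, 0.0, 0.0]
contact_force: [-0.7, 1.0, 5.1]
opening: 0.089
[ 0.43752025 -0.02548394  0.12290701] [0.18337046 0.03542964 0.06417021] [-0.70425522  0.97491943  5.07218312] [ 0.08804287  0.68412502 -0.21370047  2.21732938  0.49864912  0.28372919
  1.21189033]
```

```bash
python3 -m jog '[{"translation":[0,0,0.02],"twist":0,"claw":0},{"translation":[0,0,0.02],"twist":0,"claw":0},{"translation":[0,0,0],"twist":0.5,"claw":0},{"translation":[0,0,0],"twist":0.5,"claw":0},{"translation":[0,0,0],"twist":0.5,"claw":0},{"translation":[0,0,0],"twist":0.5,"claw":0},{"translation":[0,0,0],"twist":0,"claw":0}]' 10
python3 -c "
from h import *
s=r.get_state();print(s['tool_pos'],s['moment'],s['contact_force'],s['q'][6])"
```

```text
clock: 6.3
tool_pos: [0.4381, -0.0253, 0.1219]
eef_rot: [0.005, 1.0, 0.0, 0.001]
contact_force: [-1.5, 0.3, 13.1]
opening: 0.095
[ 0.43811843 -0.02532501  0.12185992] [0.30824418 0.09747933 0.03638547] [-1.54635514  0.33014876 13.14842413] 1.0906414147325478
```

```bash
for i in 1; do python3 -m jog '[{"translation":[0,0,0],"twist":0.5,"claw":0},{"translation":[0,0,0],"twist":0.5,"claw":0},{"translation":[0,0,0],"twist":0,"claw":0}]'; done
python3 -m jog '[{"translation":[0,0,0],"twist":0.5,"claw":0},{"translation":[0,0,0],"twist":0.5,"claw":0},{"translation":[0,0,0],"twist":0,"claw":0}]'
python3 -m jog '[{"translation":[0,0,0],"twist":0.5,"claw":0},{"translation":[0,0,0],"twist":0.5,"claw":0},{"translation":[0,0,0],"twist":0,"claw":0}]'
python3 -c "
from h import *
s=r.get_state();print(s['tool_pos'],s['moment'],s['contact_force'],s['q'][6])"
```

```text
clock: 6.55
tool_pos: [0.4381, -0.0253, 0.1218]
eef_rot: [0.057, 0.998, 0.0, 0.001]
contact_force: [-0.3, 1.4, 11.5]
opening: 0.093
clock: 6.8
tool_pos: [0.4381, -0.0253, 0.1217]
eef_rot: [0.11, 0.994, 0.0, 0.001]
contact_force: [-0.4, 1.1, 9.3]
opening: 0.094
clock: 7.05
tool_pos: [0.4379, -0.0254, 0.1214]
eef_rot: [0.162, 0.987, 0.0, 0.001]
contact_force: [0.1, 1.3, 6.8]
opening: 0.09
[ 0.43794161 -0.02536325  0.12144383] [ 0.1742466   0.01820848 -0.01379976] [0.05717603 1.28886929 6.78328543] 0.9180283332490778
```

```bash
python3 -m jog '[{"translation":[0,0,0.02],"twist":0.5,"claw":0},{"translation":[0,0,0],"twist":0.5,"claw":0},{"translation":[0,0,0],"twist":0,"claw":0}]'
python3 -m jog '[{"translation":[0,0,0.01],"twist":0.5,"claw":0},{"translation":[0,0,0],"twist":0.5,"claw":0},{"translation":[0,0,0],"twist":0,"claw":0}]'
python3 -m jog '[{"translation":[0,0,0],"twist":0.5,"claw":0},{"translation":[0,0,0],"twist":0.5,"claw":0},{"translation":[0,0,0],"twist":0,"claw":0}]'
python3 -m jog '[{"translation":[0,0,0],"twist":0.5,"claw":0},{"translation":[0,0,0],"twist":0.5,"claw":0},{"translation":[0,0,0],"twist":0,"claw":0}]'
python3 -c "
from h import *
s=r.get_state();print(s['tool_pos'],s['moment'],s['contact_force'],s['q'][6])"
```

```text
clock: 7.3
tool_pos: [0.4379, -0.0251, 0.1202]
eef_rot: [0.212, 0.977, 0.0, 0.001]
contact_force: [2.6, 2.0, -0.7]
opening: 0.09
clock: 7.55
tool_pos: [0.4377, -0.0254, 0.1198]
eef_rot: [0.263, 0.965, 0.0, 0.0]
contact_force: [1.2, 1.2, -0.5]
opening: 0.09
clock: 7.8
tool_pos: [0.4374, -0.0255, 0.1198]
eef_rot: [0.312, 0.95, 0.0, 0.0]
contact_force: [0.3, 1.3, -0.7]
opening: 0.091
clock: 8.05
tool_pos: [0.4375, -0.0255, 0.1198]
eef_rot: [0.361, 0.932, 0.0, 0.0]
contact_force: [1.1, 1.5, -0.3]
opening: 0.088
[ 0.4374825  -0.02547942  0.11981719] [ 0.33453387 -0.27996128 -0.04827331] [ 1.07264139  1.486752   -0.3275296 ] 0.6955304490853206
```

The contact force vanished past about 36° clockwise, so the bit may be in the slot. I'll lower gently to find out.

```bash
python3 -m jog '[{"translation":[0,0,0.025],"twist":0,"claw":0},{"translation":[0,0,0.025],"twist":0,"claw":0},{"translation":[0,0,0],"twist":0,"claw":0}]'
python3 -m jog '[{"translation":[0,0,0.025],"twist":0,"claw":0},{"translation":[0,0,0],"twist":0,"claw":0}]'
python3 -c "
from h import *
s=r.get_state();print(s['tool_pos'],s['moment'],s['contact_force'],s['q'][6])"
```

```text
clock: 8.3
tool_pos: [0.4374, -0.0255, 0.1177]
eef_rot: [0.361, 0.932, 0.0, -0.0]
contact_force: [1.6, 2.4, -1.0]
opening: 0.09
clock: 8.47
tool_pos: [0.4374, -0.0255, 0.1168]
eef_rot: [0.362, 0.932, 0.0, 0.0]
contact_force: [0.6, 2.2, -1.0]
opening: 0.092
[ 0.43742621 -0.02547108  0.1168017 ] [ 0.3578925  -0.26841084 -0.01016829] [ 0.57888515  2.20217566 -1.03269073] 0.6944988744896006
```

```bash
python3 -m jog '[{"translation":[0,0,0.025],"twist":0,"claw":0},{"translation":[0,0,0.025],"twist":0,"claw":0},{"translation":[0,0,0],"twist":0,"claw":0}]'
python3 -m jog '[{"translation":[0,0,0.025],"twist":0,"claw":0},{"translation":[0,0,0.025],"twist":0,"claw":0},{"translation":[0,0,0],"twist":0,"claw":0}]'
python3 -m jog '[{"translation":[0,0,0.025],"twist":0,"claw":0},{"translation":[0,0,0],"twist":0,"claw":0}]'
python3 look.py w3.png; python3 -c "
from h import *
s=r.get_state();print(s['moment'])
a=cv2.imread('pics/w3.png')[120:400,140:510]; cv2.imwrite('pics/w3c.png',cv2.resize(a,None,fx=2,fy=2,interpolation=cv2.INTER_CUBIC))"
```

```text
clock: 8.72
tool_pos: [0.4374, -0.0255, 0.1148]
eef_rot: [0.362, 0.932, 0.0, 0.0]
contact_force: [1.4, 1.5, -0.4]
opening: 0.092
clock: 8.97
tool_pos: [0.4374, -0.0255, 0.1128]
eef_rot: [0.362, 0.932, 0.0, 0.0]
contact_force: [1.4, 2.0, -0.7]
opening: 0.09
clock: 9.13
tool_pos: [0.4375, -0.0255, 0.1122]
eef_rot: [0.362, 0.932, 0.0, 0.0]
contact_force: [0.5, 2.7, 5.8]
opening: 0.091
clock 9.1333 tcp [ 0.4375 -0.0255  0.1122] q [-0.029  0.705 -0.028  2.23   0.087  0.207  0.693] jaw y yaw 47.53 tilt 0.04 F [0.52 2.66 5.84]
[[-0.738, 0.675, 0.001], [0.675, 0.738, 0.0], [-0.0, 0.001, -1.0]]
key_bow 0.7 [331.6 325.5] [ 0.4332 -0.0235  0.14  ]
key 0.8 [266.3 322.8] [ 0.4324 -0.0244  0.08  ]
lock_box 0.67 [226.4 326.2] [ 0.4351 -0.0246  0.    ]
label_roll 0.71 [ 78.9 471.1] [0.4262 0.1014 0.    ]
[ 0.62437773 -0.19431984  0.06119385]
```

Firm support at z = 0.1122, a 10 mm drop: the key is home. Now grip firmer and turn clockwise in small batches, watching the moment.

```bash
m(){ python3 -c "
from h import *
s=r.get_state();M=R.from_quat(s['eef_rot']).as_matrix();print('YAW',np.degrees(np.arctan2(M[1,1],M[0,1])).round(2),'mom',s['moment'].round(3),s['q'][6].round(2))"; }
python3 -m jog '[{"translation":[0,0,0],"twist":0,"claw":0},{"translation":[0,0,0],"twist":0,"claw":0},{"translation":[0,0,0],"twist":0.5,"claw":0},{"translation":[0,0,0],"twist":0.5,"claw":0},{"translation":[0,0,0],"twist":0.5,"claw":0},{"translation":[0,0,0],"twist":0.5,"claw":0},{"translation":[0,0,0],"twist":0,"claw":0}]' 35; m
python3 -m jog '[{"translation":[0,0,0],"twist":0.5,"claw":0},{"translation":[0,0,0],"twist":0.5,"claw":0},{"translation":[0,0,0],"twist":0,"claw":0}]'; m
python3 -m jog '[{"translation":[0,0,0],"twist":0.5,"claw":0},{"translation":[0,0,0],"twist":0.5,"claw":0},{"translation":[0,0,0],"twist":0,"claw":0}]'; m
```

```text
clock: 10.07
tool_pos: [0.4381, -0.0254, 0.1123]
eef_rot: [0.458, 0.889, 0.0, 0.001]
contact_force: [2.0, 2.8, 5.0]
opening: 0.089
YAW 35.47 mom [ 0.647 -0.432  0.107] 0.58
clock: 10.32
tool_pos: [0.438, -0.0254, 0.1123]
eef_rot: [0.504, 0.864, 0.0, 0.001]
contact_force: [2.4, 3.2, 5.8]
opening: 0.086
YAW 29.5 mom [ 0.637 -0.441  0.148] 0.53
clock: 10.57
tool_pos: [0.438, -0.0255, 0.1123]
eef_rot: [0.548, 0.836, 0.0, 0.001]
contact_force: [1.6, 2.2, 5.2]
opening: 0.089
YAW 23.5 mom [ 0.581 -0.414  0.131] 0.47
```

View pics/w3c.png

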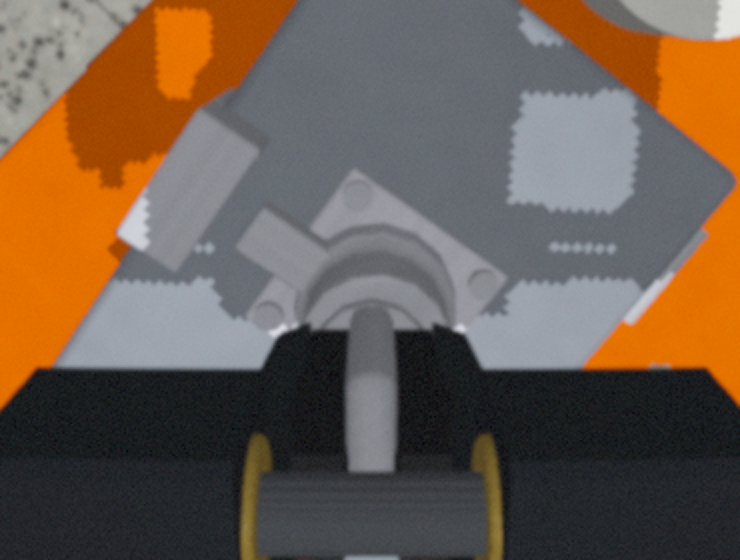

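Picture before the turn: the gripper holds the upright bow, and the bolt tip at crop (255, 230) is still clear of the keeper at (200, 190). The moment is now about 0.14 N m, the rotor friction, so the bolt is moving. Continuing to the stop.

```bash
m(){ python3 -c "
from h import *
s=r.get_state();M=R.from_quat(s['eef_rot']).as_matrix();print('YAW',np.degrees(np.arctan2(M[1,1],M[0,1])).round(2),'mom',s['moment'].round(3),s['q'][6].round(2))"; }
python3 -m jog '[{"translation":[0,0,0],"twist":0.5,"claw":0},{"translation":[0,0,0],"twist":0.5,"claw":0},{"translation":[0,0,0],"twist":0,"claw":0}]'; m
python3 -m jog '[{"translation":[0,0,0],"twist":0.5,"claw":0},{"translation":[0,0,0],"twist":0,"claw":0}]'; m
python3 -m jog '[{"translation":[0,0,0],"twist":0.5,"claw":0},{"translation":[0,0,0],"twist":0,"claw":0}]'; m
python3 look.py w4.png; python3 -c "
import cv2
a=cv2.imread('pics/w4.png')[120:400,140:510]; cv2.imwrite('pics/w4c.png',cv2.resize(a,None,fx=2,fy=2,interpolation=cv2.INTER_CUBIC))"
```

```text
clock: 10.82
tool_pos: [0.4379, -0.0255, 0.1123]
eef_rot: [0.591, 0.806, 0.0, 0.001]
contact_force: [2.0, 3.1, 5.7]
opening: 0.089
YAW 17.49 mom [ 0.582 -0.454  0.155] 0.42
clock: 10.98
tool_pos: [0.4379, -0.0255, 0.1123]
eef_rot: [0.612, 0.791, 0.0, 0.001]
contact_force: [2.2, 2.6, 5.0]
opening: 0.084
YAW 14.5 mom [ 0.523 -0.377  0.18 ] 0.39
clock: 11.15
tool_pos: [0.4379, -0.0255, 0.1123]
eef_rot: [0.633, 0.774, 0.0, 0.0]
contact_force: [1.3, 2.2, 5.3]
opening: 0.091
YAW 11.5 mom [ 0.536 -0.33   0.119] 0.37
clock 11.15 tcp [ 0.4379 -0.0255  0.1123] q [-0.087  0.709  0.064  2.232 -0.207  0.205  0.366] jaw y yaw 11.5 tilt 0.07 F [1.3  2.16 5.35]
[[-0.199, 0.98, 0.001], [0.98, 0.199, 0.0], [-0.0, 0.001, -1.0]]
key_bow 0.88 [329.  326.1] [ 0.4362 -0.0212  0.14  ]
key 0.86 [267.  324.9] [ 0.436  -0.0225  0.08  ]
barrel_mouth 0.54 [226.5 326.1] [0.4316 0.0019 0.101 ]
lock_box 0.78 [226.4 323.3] [ 0.4354 -0.0245  0.    ]
sample_cup 0.17 [ 16.8 349.8] [0.4255 0.1015 0.    ]
label_roll 0.96 [ 18.9 353.3] [0.4278 0.1007 0.    ]
```

View pics/w4c.png

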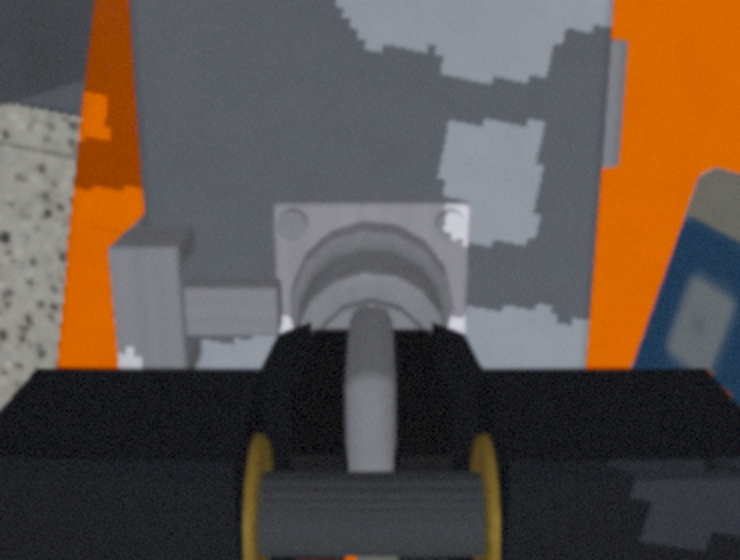

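The bolt, crop (185–280, 310), now reaches into the keeper at (150, 310). The moment is still only friction, so there's no stop yet. Continuing.

```bash
m(){ python3 -c "
from h import *
s=r.get_state();M=R.from_quat(s['eef_rot']).as_matrix();print('YAW',np.degrees(np.arctan2(M[1,1],M[0,1])).round(2),'mom',s['moment'].round(3),s['q'][6].round(2))"; }
python3 -m jog '[{"translation":[0,0,0],"twist":0.5,"claw":0},{"translation":[0,0,0],"twist":0,"claw":0}]' 45 | grep -v eef; m
python3 -m jog '[{"translation":[0,0,0],"twist":0.5,"claw":0},{"translation":[0,0,0],"twist":0,"claw":0}]'| grep -v eef; m
python3 -m jog '[{"translation":[0,0,0],"twist":0.5,"claw":0},{"translation":[0,0,0],"twist":0,"claw":0}]'| grep -v eef; m
python3 -m jog '[{"translation":[0,0,0],"twist":0.5,"claw":0},{"translation":[0,0,0],"twist":0,"claw":0}]'| grep -v eef; m
```

```text
clock: 11.67
tool_pos: [0.4378, -0.0255, 0.1123]
contact_force: [2.4, 1.8, 5.7]
opening: 0.085
YAW 8.5 mom [ 0.51  -0.375  0.128] 0.34
clock: 11.83
tool_pos: [0.4378, -0.0255, 0.1123]
contact_force: [2.0, 3.1, 5.6]
opening: 0.089
YAW 5.5 mom [ 0.476 -0.372  0.131] 0.31
clock: 12.0
tool_pos: [0.4377, -0.0255, 0.1123]
contact_force: [1.2, 3.5, 5.9]
opening: 0.083
YAW 2.5 mom [ 0.475 -0.365  0.05 ] 0.28
clock: 12.17
tool_pos: [0.4377, -0.0256, 0.1123]
contact_force: [2.4, 2.1, 5.8]
opening: 0.09
YAW -0.51 mom [ 0.509 -0.348  0.18 ] 0.26
```

```bash
m(){ python3 -c "
from h import *
s=r.get_state();M=R.from_quat(s['eef_rot']).as_matrix();print('YAW',np.degrees(np.arctan2(M[1,1],M[0,1])).round(2),'mom',s['moment'].round(3),s['joint_torque'].round(2))"; }
m
python3 -m jog '[{"translation":[0,0,0],"twist":0.5,"claw":0},{"translation":[0,0,0],"twist":0,"claw":0},{"translation":[0,0,0],"twist":0,"claw":0}]'| grep -v eef; m
python3 look.py w5.png; python3 -c "
import cv2
a=cv2.imread('pics/w5.png')[120:400,140:510]; cv2.imwrite('pics/w5c.png',cv2.resize(a,None,fx=2,fy=2,interpolation=cv2.INTER_CUBIC))"
```

```text
YAW -0.51 mom [ 0.509 -0.348  0.18 ] [  1.23 -39.02   3.35  -2.36  -0.12   0.36  -0.37]
clock: 12.42
tool_pos: [0.4377, -0.0255, 0.1123]
contact_force: [1.4, 3.4, 5.8]
opening: 0.087
YAW -3.37 mom [ 0.517 -0.343  0.235] [  1.27 -39.06   3.38  -2.37  -0.09   0.34  -0.27]
clock 12.4167 tcp [ 0.4377 -0.0255  0.1123] q [-0.111  0.711  0.103  2.233 -0.329  0.21   0.23 ] jaw y yaw -3.37 tilt 0.05 F [1.42 3.44 5.84]
[[0.059, 0.998, 0.001], [0.998, -0.059, 0.0], [0.0, 0.001, -1.0]]
key_bow 0.73 [330.5 328.2] [ 0.4381 -0.0217  0.14  ]
key 0.6 [266.4 322.9] [ 0.4361 -0.022   0.08  ]
barrel_mouth 0.74 [330.4 327.2] [ 0.4367 -0.0433  0.101 ]
label_roll 0.61 [ 17.8 296.9] [0.428  0.1015 0.    ]
```

View pics/w5c.png

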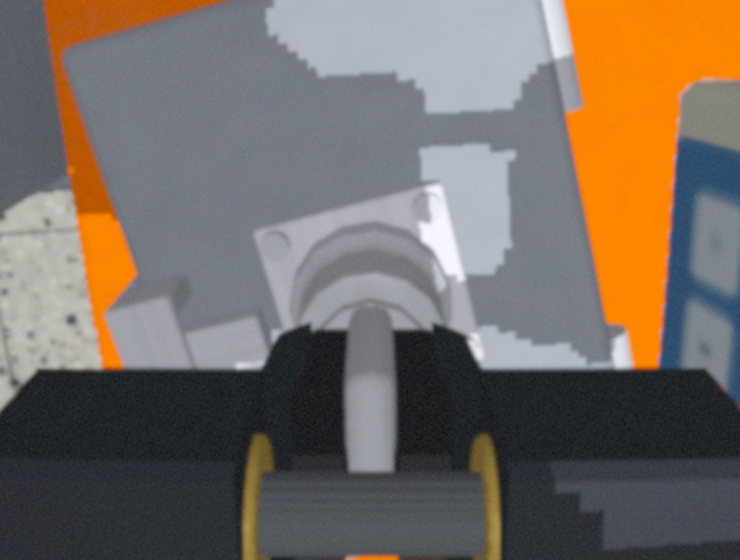

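The moment has risen to 0.235 and the yaw lags slightly, so the stop is reached or close. The bolt at crop (230, 345) spans to the keeper at (150, 320). One more small nudge.

```bash
m(){ python3 -c "
from h import *
s=r.get_state();M=R.from_quat(s['eef_rot']).as_matrix();print('YAW',np.degrees(np.arctan2(M[1,1],M[0,1])).round(2),'mom',s['moment'].round(3),s['joint_torque'].round(2)[6])"; }
python3 -m jog '[{"translation":[0,0,0],"twist":0.5,"claw":0},{"translation":[0,0,0],"twist":0,"claw":0},{"translation":[0,0,0],"twist":0,"claw":0}]' 50| grep -v eef; m
python3 -m jog '[{"translation":[0,0,0],"twist":0.5,"claw":0},{"translation":[0,0,0],"twist":0,"claw":0},{"translation":[0,0,0],"twist":0,"claw":0}]'| grep -v eef; m
python3 -m jog '[{"translation":[0,0,0],"twist":0.5,"claw":0},{"translation":[0,0,0],"twist":0,"claw":0},{"translation":[0,0,0],"twist":0,"claw":0}]'| grep -v eef; m
```

```text
clock: 13.02
tool_pos: [0.4376, -0.0255, 0.1123]
contact_force: [0.7, 1.9, 5.0]
opening: 0.089
YAW -6.33 mom [ 0.452 -0.277  0.439] -0.44
clock: 13.27
tool_pos: [0.4376, -0.0255, 0.1122]
contact_force: [1.8, 2.1, 6.1]
opening: 0.083
YAW -9.28 mom [ 0.417 -0.224  0.538] -0.6
clock: 13.52
tool_pos: [0.4376, -0.0255, 0.1123]
contact_force: [1.5, 0.9, 5.2]
opening: 0.088
YAW -12.25 mom [ 0.323 -0.278  0.716] -0.73
```

Hard stop: the moment climbs to 0.72 N m. Backing off 6° (within the play) to relieve it, then releasing and retreating straight up.

```bash
python3 -m jog '[{"translation":[0,0,0],"twist":-0.5,"claw":0},{"translation":[0,0,0],"twist":-0.5,"claw":0},{"translation":[0,0,0],"twist":0,"claw":0},{"translation":[0,0,0],"twist":0,"claw":12},{"translation":[0,0,0],"twist":0,"claw":16},{"translation":[0,0,0],"twist":0,"claw":25},{"translation":[0,0,0],"twist":0,"claw":40},{"translation":[0,0,0],"twist":0,"claw":55},{"translation":[0,0,0],"twist":0,"claw":60},{"translation":[0,0,0],"twist":0,"claw":60},{"translation":[0,0,-0.3],"twist":0,"claw":60},{"translation":[0,0,-0.5],"twist":0,"claw":60},{"translation":[0,0,-0.7],"twist":0,"claw":60},{"translation":[0,0,-0.7],"twist":0,"claw":60},{"translation":[0,0,-0.4],"twist":0,"claw":60},{"translation":[0,0,0],"twist":0,"claw":60},{"translation":[0,0,0],"twist":0,"claw":60},{"translation":[0,0,0],"twist":0,"claw":60}]'
python3 look.py w6.png; python3 -c "
import cv2
a=cv2.imread('pics/w6.png')[100:380,140:510]; cv2.imwrite('pics/w6c.png',cv2.resize(a,None,fx=2,fy=2,interpolation=cv2.INTER_CUBIC))"
```

```text
clock: 15.02
tool_pos: [0.4367, -0.0254, 0.2152]
eef_rot: [0.746, 0.666, -0.0, -0.001]
contact_force: [0.1, 0.1, 0.3]
opening: 0.602
clock 15.0167 tcp [ 0.4367 -0.0254  0.2152] q [-0.228  0.513  0.276  2.147 -0.275  0.516  0.141] jaw y yaw -6.46 tilt 0.07 F [0.14 0.1  0.28]
[[0.113, 0.994, -0.001], [0.994, -0.113, 0.0], [0.0, -0.001, -1.0]]
key_bow 0.97 [425.9 379.6] [ 0.4574 -0.1532  0.14  ]
key_bow 0.85 [243.5 326. ] [ 0.4364 -0.0243  0.14  ]
key 0.62 [219.  327.7] [ 0.4375 -0.0249  0.08  ]
key 0.52 [241.1 330.1] [ 0.4374 -0.0412  0.08  ]
barrel_mouth 0.91 [228.7 325. ] [ 0.4356 -0.0261  0.101 ]
lock_box 0.56 [194.3 328.3] [ 0.4387 -0.0221  0.    ]
sample_cup 0.77 [307.7 383.6] [ 0.4794 -0.1379  0.    ]
sample_cup 0.34 [196.7 325.6] [ 0.4361 -0.024   0.    ]
label_roll 0.71 [ 51.3 299.4] [0.4284 0.0992 0.    ]
```

View pics/w6c.png

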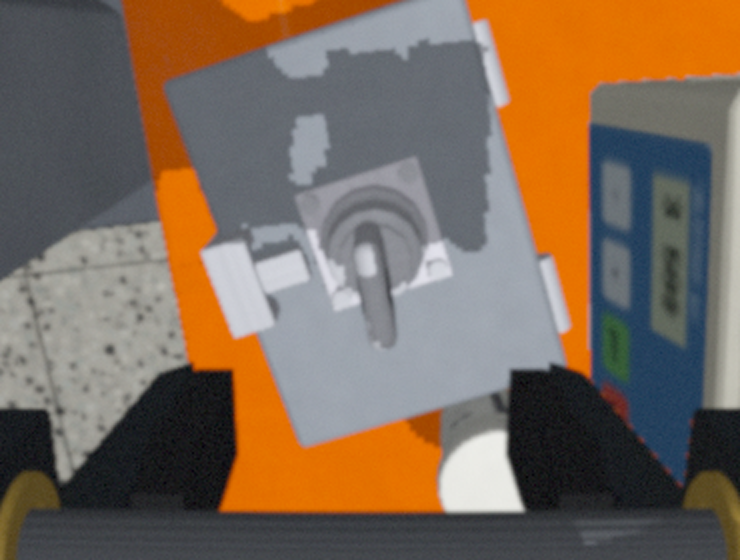

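The key stands free and upright with its collar down on the barrel, and the bolt at crop (280, 270) enters the keeper at (238, 290). Last check is of height and bolt from the scene camera.

Run:
```python
from h import *
s=r.snapshot('scene'); a=cv2.imread('pics/scene0.png')[215:345,250:400]
b=cv2.cvtColor(s['img'],cv2.COLOR_RGB2BGR)[215:345,250:400]
f=lambda x:cv2.resize(x,(400,347),interpolation=cv2.INTER_CUBIC)
cv2.imwrite('pics/cmp.png',np.hstack([f(a),f(b)]))
for l in('key_bow','key','sample_cup','label_roll'): print(l,[np.round(d['location'],1).tolist() for d in r.spot_point(l,'scene')])
```

```text
key_bow [[247.5, 312.4], [353.2, 399.8]]
key [[375.0, 395.7], [275.3, 319.8]]
sample_cup [[332.2, 369.8]]
label_roll [[259.8, 280.1], [302.1, 320.2]]
```

View pics/cmp.png

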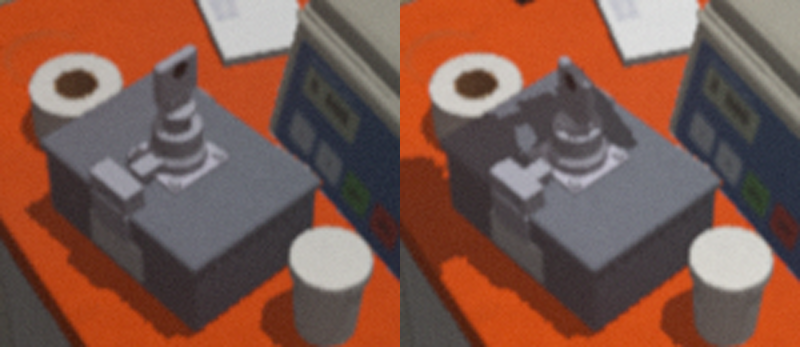

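Before and after, side by side: the key sits lower with its collar on the barrel, the bolt runs into the keeper, and the cup and roll are unmoved. Handing in.

```bash
python3 -c "
from plant import r
print(r.finish_job())"
```

```text
the job is handed in; nothing more can be done
None
```

The box appears locked and I've handed the job in, at about 15 s on the robot's clock. `finish_job` gives no verdict, so the checks below are all I have.

**Turning the key:** I gripped the steel bow, leaving the blue look-alike alone, and turned it clockwise under light pressure. The measured contact force peaked at about 13 N. Contact vanished about 36° in, and the key went down freely to firm support 10 mm lower. From there I turned it clockwise. The moment stayed near 0.14 N m, which is the rotor friction, then climbed to 0.72 N m at the stop. I backed off 6°, let go and rose clear.

**Last checks:**
- **Key:** it stands free and upright, with its collar down on the barrel.
- **Bolt:** it reaches into the keeper. Its tip is hidden there, so "fully shot" rests on the moment at the stop, not on a direct measurement.
- **Stop angle:** the moment began to rise about 105° from the start, while I expected about 90°. I put this down to give in the grip. It is not a sign of stopping short.
- **Cup and roll:** they look unmoved in the before-and-after pictures. The network's positions for them differ by up to about 9 mm between views, which I take as its own scatter.
- **Robot:** it touches nothing, and the force reading after release is about 0.

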